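Check the tank's leak sensors and hold the tester up to be read

TASK

Check the leak sensors by the tank: take the blue-disc tester by its black grip, lift it out of its stand and touch its tip gently, for about half a second each, on the brass contact of the red sensor, then the blue, then the green. Then raise the tester so that its tip is at least 12 cm above the shelf and keep it still and level in the air for three seconds so that its face can be read; finish there, still holding it. Keep the tester upright throughout, and leave the canister, cup, scoop and rake where they are.

Things in the scene. Friction and masses are not known exactly. Their poses are not given: they have to be found in the camera images.
- tester: Rigid leak tester, about 180 g, starting upright and loose in the stand. z runs up its axis; origin at the lowest point of its brass tip. Upward from the tip: round stem 12 mm thick (10 mm at the tip), 0 to 62 mm; blue disc with white top face, 80 mm diameter, 62 to 76 mm; black square grip block 24 x 24 mm, sides along its own x and y, on the axis, 76 to 126 mm.
- stand: Fixed stand: a grey plate 90 x 90 mm, 10 mm thick, on four legs, its top 70 mm above the shelf, with a 27 mm hole through its middle. The tester's stem hangs in the hole and its disc rests on the plate, its tip 8 mm above the shelf. Origin at the middle, on the shelf; z up.
- canister: Yellow flake canister with red cap, loose, 68 mm diameter, 110 mm tall; origin at the centre of its underside.
- cup: Glass feeding cup, loose, 64 mm across the rim, 60 mm tall; origin at the centre of its underside.
- scoop: Orange plastic scoop, loose, lying flat: 65 x 45 mm bowl 28 mm high at its origin (underside), handle 90 mm long towards its -x.
- rake: Grey gravel rake, loose, lying flat along its x: from -250 mm (handle end) to +87 mm (tines), 70 mm wide at the head, 12 mm high.
- red_sensor: Red leak sensor: a round red puck fixed to the shelf, 62 mm in diameter, 20 mm high, with a brass contact in the middle of its top. Origin at the centre of its underside, z up.
- red_top (a point): Centre of the top of the red sensor's brass contact, a flat disc 22 mm in diameter whose top stands 27 mm above the shelf. It is sprung: it begins to yield at about 1 N and is fully down after 5 mm, at about 4 N.
- blue_sensor: Blue leak sensor: a round blue puck fixed to the shelf, 62 mm in diameter, 20 mm high, with a brass contact in the middle of its top. Origin at the centre of its underside, z up.
- blue_top (a point): Centre of the top of the blue sensor's brass contact, a flat disc 22 mm in diameter whose top stands 27 mm above the shelf. It is sprung: it begins to yield at about 1 N and is fully down after 5 mm, at about 4 N.
- green_sensor: Green leak sensor: a round green puck fixed to the shelf, 62 mm in diameter, 20 mm high, with a brass contact in the middle of its top. Origin at the centre of its underside, z up.
- green_top (a point): Centre of the top of the green sensor's brass contact, a flat disc 22 mm in diameter whose top stands 27 mm above the shelf. It is sprung: it begins to yield at about 1 N and is fully down after 5 mm, at about 4 N.
There are look-alikes about, which are no part of the job. Leave any pink look-alike of the tester alone.

How it is judged:
On the way, in this order (a step that is already met when the one before it is completed fails the run):
1. the tester is lifted clear of its stand, level, in the fingers (contact force between the fingers and tester above 1 N and angle between tester's own z axis and vertical below 0.2 rad and z of tester in the frame of stand above 0.025 m and contact force between tester and stand below 0.1 N), for 0.1 s.
2. the held tester's tip rests on the brass contact of the red sensor (contact force between the fingers and tester above 1 N and angle between tester's own z axis and vertical below 0.2 rad and contact force between tester and red_sensor above 0.5 N and distance between tester and red_top below 0.013 m), for 0.2 s.
3. the held tester's tip rests on the brass contact of the blue sensor (contact force between the fingers and tester above 1 N and angle between tester's own z axis and vertical below 0.2 rad and contact force between tester and blue_sensor above 0.5 N and distance between tester and blue_top below 0.013 m), for 0.2 s.
4. the held tester's tip rests on the brass contact of the green sensor (contact force between the fingers and tester above 1 N and angle between tester's own z axis and vertical below 0.2 rad and contact force between tester and green_sensor above 0.5 N and distance between tester and green_top below 0.013 m), for 0.2 s.
5. the tester is held still and level in the air, its tip at least 90 mm above the shelf, for 2 s (contact force between the fingers and tester above 1 N and angle between tester's own z axis and vertical below 0.09 rad and height (world z) of tester above 0.09 m and linear speed of tester below 0.03 m/s and angular speed of tester below 0.2 rad/s and contact force between tester and stand below 0.1 N and contact force between tester and canister below 0.1 N and contact force between tester and cup below 0.1 N and contact force between tester and scoop below 0.1 N and contact force between tester and rake below 0.1 N and contact force between tester and red_sensor below 0.1 N and contact force between tester and blue_sensor below 0.1 N and contact force between tester and green_sensor below 0.1 N), for 2 s.
At the end, for the whole second after the job is handed in: The tester is in the fingers, at rest, upright within 5 degrees, its tip at least 90 mm above the shelf, touching no stand, sensor or bystander, after its tip has touched the red, blue and green contacts in that order (all of step 5); the arm keeps its last pose, push and grip.
It fails at once if the tester is tipped more than 20 degrees (angle between tester's own z axis and vertical above 0.35 rad).
It fails at once if a sensor is pressed with more than 20 N (contact force between tester and red_sensor above 20 N or contact force between tester and blue_sensor above 20 N or contact force between tester and green_sensor above 20 N).
It fails at once if the canister, cup, scoop or rake is moved by more than 30 mm (distance of any of canister, cup, scoop, rake from where it was at the start of the episode above 0.03 m).
It also fails if it takes over 64 s, if anything falls off the work surface, if the arm or the gripper's body presses on something with over 40 N, if the wrist force passes 120 N, or if a joint passes its speed limit or range.

ROBOT

A 7-joint arm with a two-finger parallel gripper is mounted at the origin on the work surface. World frame = base frame: x ahead of the robot, y to its left, z up, the work surface at z = 0. Lengths are in m, angles in rad, forces in N, time in s.
With the tool pointing down it reaches from about 0.35 to 0.9 m from the base axis. Payload 8.1 kg.
Tool frame: the origin (TCP) lies at the very end of the fingers, on their centre line; the grasp point (between the pads) lies 19 mm behind it; z points along the fingers, y is the line along which they close (so a half turn about z gives the same grasp; the last joint's range is limited). The gripper opens to 92 mm and grips with 3 to 60 N. Pads are 19 mm wide; open, the fingers measure 130 mm over their backs; the gripper's body (75 mm by 190 mm) begins 47 mm behind the grasp point.
Start: joints at [1.211, 0.434, 0.025, 1.573, -0.012, 1.134, -0.075], TCP at [0.159, -0.605, 0.206] pointing down, gripper open.
Joint ranges: [-2.62, 2.62], [-0.44, 2.09], [-1.27, 1.32], [0.08, 2.57], [-1.32, 4.46], [0.12, 2], [-2.74, 2.74]. Speed limits (rad/s): [2.22, 2.22, 3.01, 3.01, 3.14, 3.14, 3.14].

INTERFACE

Orientations are given as a rotation vector (axis times angle).
In Python, from cell import arm gives the robot as it stands.
- The arm moves only by the shell command python3 -m pendant 'ROWS' [FORCE]. ROWS is a JSON object of lists of equal length, an entry for each row: "slide": the shift along the tool's x, y, z in units of 0.3 m (1.0 is 0.3 m), a list of three; "dr": the turn, a rotation vector about the tool's x, y, z in units of 0.12 rad (1.0 is 0.12 rad), a list of three; "claw": the opening, from 0 (shut) to 1 (fully open). In form: {"slide": [[tx, ty, tz], ...], "dr": [[ax, ay, az], ...], "claw": [claw, ...]}. A call has 1 to 10 rows; each row shifts and turns the commanded pose from where the row before left it, along the tool's axes as they then stand; what a row does not reach is not made up. A row lasts 1/10 s, in which the tool goes at most 50 mm and 8.59 degrees, less where a joint would pass 70% of its speed; a pose out of reach is approached as far as the arm can. A call with a number of a shift or a turn outside -1 to 1 is refused whole. A call with a gripper value outside its range is refused whole. The fingers move at their own pace and stop on an object; FORCE is the grip in N (left out, the last holds). Time passes only in rows, so rows that do not move let the fingers close. It gives the time, the measured TCP pose, the force, the opening and the grip force at its end, in the units of the state.
- arm.observe(): the state, without advancing time (a new reading comes with each control period).
- arm.get_image(name): name is "scene" or "side" or "wrist"; returns the picture (420x560x3 uint8, red, green, blue); there is no depth.
- arm.calibration(name): a dict with "K" (3x3 intrinsics, pixels), "dist" ([k1, k2, p1, p2, k3] as OpenCV has them; the pictures are not rectified), "xyz" and "orientation" of the camera in the world. Camera axes: x right, y up, looking along -z (the intrinsics and any distortion apply to the point x, -y, -z); pixel columns grow to the right and rows downward; lengths in m; the calibration is good to about 2 mm. A picture is of the moment at which its call begins: read the wrist's pose just before it. calibration takes no time and is no camera call; for the wrist camera it gives the pose at the moment of the call.
- arm.sign_off(): hands the job in; it is judged then, once.
The state is a dict: "clock": time; "joints": joint angles; "dq": joint speeds; "joint_efforts": joint torques, N m; "position": TCP position; "ee_rot": TCP orientation; "force": force on the tool from outside, world axes, zero at the start; "ft_torque": the same for the moment, N m; "width": opening from 0.0 (shut) to 1.0 (fully open); "gripper_force": force on a finger pad.
Only numpy, scipy, OpenCV 4.12 (cv2) and the standard library are available. Lean on these libraries where they do the work, as an engineer would, in place of code of your own. Each camera call takes 0.05 s, during which the arm holds its last target. There are 200 camera calls.

## Working session

There is one attempt and no reset: what is moved stays moved. The work goes in short steps, Python scripts to look and compute and a shell command to move; the robot and the scene stay as the last step left them, time stands still between calls to the robot, and variables do not carry over. Pictures are saved under pics/ and viewed, at most 10 in all, crops included, and the job is handed in when it is done.

```bash
ls; mkdir -p pics
python3 - <<'E'
from cell import arm
import cv2
s=arm.observe();print(s)
for n in ("scene","side","wrist"):
    c=arm.calibration(n);print(n,c)
    cv2.imwrite(f"pics/{n}0.png",arm.get_image(n)[:,:,::-1])
E
```

```text
pics
{'clock': 0.0, 'joints': array([ 1.21142416,  0.43521263,  0.02495692,  1.57406968, -0.0115789 ,
        1.13397923, -0.07511716]), 'dq': array([-5.09583298e-04, -7.57347797e-04, -2.10464376e-05, -9.21267358e-04,
       -2.34626978e-04, -2.42680228e-04, -7.28548534e-04]), 'joint_efforts': array([-2.48737260e-04, -6.67846870e+01,  9.84649099e-01, -3.14473951e+01,
       -6.07324555e-02,  4.25805361e-02,  2.49581562e-04]), 'position': array([ 0.15853796, -0.60401931,  0.20556184]), 'ee_rot': array([-3.11427667e+00, -4.01941143e-01,  5.40149474e-04]), 'force': array([-0.19062496, -0.15806054, -0.04224531]), 'ft_torque': array([ 0.06706853,  0.0144044 , -0.03003843]), 'gripper_force': 0.0, 'width': 0.9986242876123266}
scene {'K': array([[382.57799628,   0.        , 277.31265308],
       [  0.        , 382.57799628, 207.75811289],
       [  0.        ,   0.        ,   1.        ]]), 'dist': array([-0.06851514,  0.        ,  0.        ,  0.        ,  0.        ]), 'xyz': array([ 0.99726225, -0.50620838,  0.73450005]), 'orientation': array([0.74462505, 0.24016347, 0.57879856])}
side {'K': array([[422.49556145,   0.        , 274.66006775],
       [  0.        , 422.49556145, 208.83700087],
       [  0.        ,   0.        ,   1.        ]]), 'dist': array([-0.03717595,  0.        ,  0.        ,  0.        ,  0.        ]), 'xyz': array([0.20712239, 0.65149376, 0.93368586]), 'orientation': array([ 0.26960538, -0.86439712, -2.39958486])}
wrist {'K': array([[347.20270847,   0.        , 278.11650551],
       [  0.        , 347.20270847, 205.04076456],
       [  0.        ,   0.        ,   1.        ]]), 'dist': array([-0.02228291,  0.        ,  0.        ,  0.        ,  0.        ]), 'xyz': array([ 0.23526303, -0.58416837,  0.38393106]), 'orientation': array([-0.25485679,  0.1984342 , -1.30377142])}
```

View pics/scene0.png

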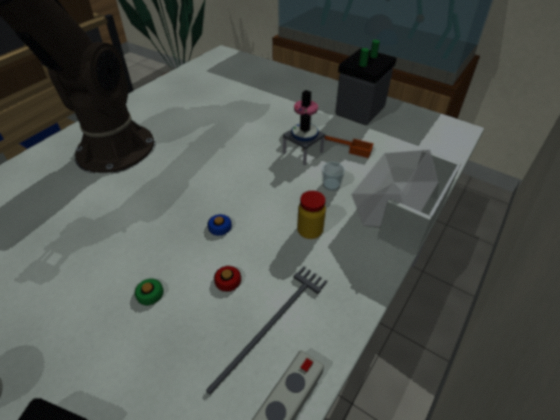

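View pics/side0.png

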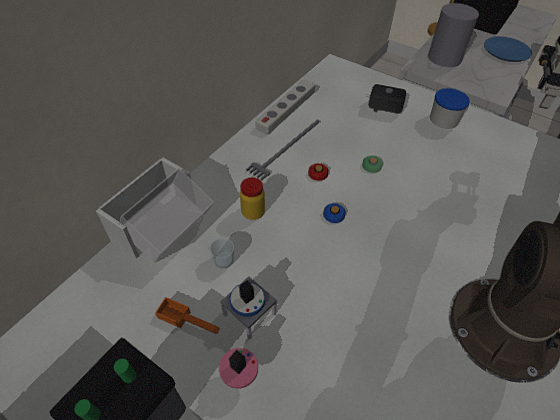

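Scene view: sensors are at red (227,278), blue (219,224) and green (149,291), the canister at (312,214), cup (333,175), scoop (350,146) and rake (265,330). The tester in its stand is at (304,130).
Side view: red (318,172), blue (334,212), green (372,163), tester in stand (247,296).

Candidates for the tester: a disc with a blue rim in the stand, side (247,296), and a pink disc, side (238,367) / scene (306,106). I choose the one in the stand and will check it in a close crop.

```bash
cat > h.py <<'E'
import numpy as np, cv2
from scipy.spatial.transform import Rotation as R
def ray(c,px):
    u=cv2.undistortPoints(np.array([[px]],float),c["K"],c["dist"])[0,0]
    d=R.from_rotvec(c["orientation"]).apply([u[0],-u[1],-1]); return np.array(c["xyz"]),d
def onz(c,px,z):
    o,d=ray(c,px); return o+d*(z-o[2])/d[2]
def cross(c1,p1,c2,p2):
    o1,d1=ray(c1,p1);o2,d2=ray(c2,p2)
    s=np.linalg.lstsq(np.c_[d1,-d2],o2-o1,rcond=None)[0]
    a,b=o1+s[0]*d1,o2+s[1]*d2; return (a+b)/2,np.linalg.norm(a-b)
def proj(c,P):
    p=R.from_rotvec(c["orientation"]).inv().apply(np.array(P)-c["xyz"])*[1,-1,-1]
    return cv2.projectPoints(p.reshape(1,3),np.zeros(3),np.zeros(3),c["K"],c["dist"])[0][0,0]
def blobs(img,box,f):
    x0,y0,x1,y1=box; h=cv2.cvtColor(img,cv2.COLOR_RGB2HSV)[y0:y1,x0:x1].astype(int)
    m=f(h[...,0],h[...,1],h[...,2]).astype(np.uint8)
    n,l,s,ce=cv2.connectedComponentsWithStats(m); 
    return sorted([(int(s[i,4]),tuple((ce[i]+[x0,y0]).round(1))) for i in range(1,n)],reverse=True)[:3]
E
python3 - <<'E'
from h import *
from cell import arm
I={n:cv2.imread(f"pics/{n}0.png")[:,:,::-1].copy() for n in("scene","side")}
C={n:arm.calibration(n) for n in I}
px={"scene":dict(red=(227,278),blue=(219,224),green=(149,291)),"side":dict(red=(318,172),blue=(334,212),green=(372,163))}
for k in px["side"]:
    ps={}
    for n in I:
        u,v=px[n][k]
        b=blobs(I[n],(u-18,v-18,u+18,v+18),{
         "red":lambda h,s,v:(h>=6)&(h<30)&(s>70),
         "blue":lambda h,s,v:(h<35)&(s>70),
         "green":lambda h,s,v:(h<35)&(s>70)}[k])
        ps[n]=b[0][1];print(k,n,b,onz(C[n],b[0][1],.025).round(4))
    print(cross(C["scene"],ps["scene"],C["side"],ps["side"]))
print("black",b:=blobs(I["side"],(230,270,270,312),lambda h,s,v:v<60), onz(C["side"],b[0][1],.11))
print("black",b:=blobs(I["scene"],(295,112,318,140),lambda h,s,v:v<60), onz(C["scene"],b[0][1],.11))
a=cv2.resize(I["side"][260:400,190:290],None,fx=4,fy=4,interpolation=2)
b=cv2.resize(I["scene"][80:165,270:345],None,fx=5,fy=5,interpolation=2)
o=np.zeros((560,400+375,3),np.uint8);o[:,:400]=a;o[:425,400:]=b
cv2.imwrite("pics/crop.png",o[:,:,::-1])
E
```

```text
red scene [(106, (np.float64(226.4), np.float64(274.0))), (1, (np.float64(239.0), np.float64(284.0))), (1, (np.float64(216.0), np.float64(286.0)))] [ 0.6235 -0.1765  0.025 ]
red side [(44, (np.float64(318.2), np.float64(167.9))), (1, (np.float64(328.0), np.float64(170.0)))] [ 0.6217 -0.1724  0.025 ]
(array([ 0.62257809, -0.17506148,  0.0224242 ]), np.float64(0.0009154074203503681))
blue scene [(51, (np.float64(218.6), np.float64(220.4)))] [ 0.5029 -0.0644  0.025 ]
blue side [(56, (np.float64(334.7), np.float64(209.4)))] [ 0.4989 -0.0592  0.025 ]
(array([ 0.50021284, -0.06211885,  0.02124069]), np.float64(0.0001962741893468463))
green scene [(89, (np.float64(146.9), np.float64(287.5)))] [ 0.5045 -0.3037  0.025 ]
green side [(32, (np.float64(373.1), np.float64(159.8)))] [ 0.5013 -0.3014  0.025 ]
(array([ 0.50238503, -0.30330618,  0.02272173]), np.float64(0.0010628486368094907))
black [(356, (np.float64(250.5), np.float64(292.0))), (14, (np.float64(266.8), np.float64(309.1))), (9, (np.float64(231.7), np.float64(309.8)))] [0.50447173 0.31594736 0.11      ]
black [(187, (np.float64(304.9), np.float64(122.2))), (78, (np.float64(305.9), np.float64(137.6)))] [0.51261255 0.31955937 0.11      ]
```

View pics/crop.png

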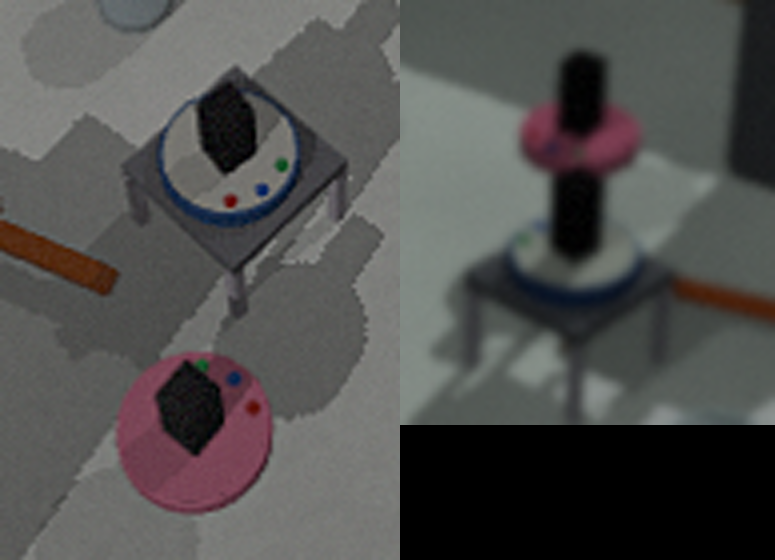

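The crop confirms it: the tester in the stand has a blue rim and white face, disc centre at about side px (247,297). The pink look-alike stands beyond it, at about (239,367).

```bash
cat >> h.py <<'E'
def togo(s,target):
    "tool-axis slide units to world target"
    return R.from_rotvec(s["ee_rot"]).inv().apply(np.array(target)-s["position"])/0.3
E
python3 - <<'E'
from h import *
from cell import arm
I=cv2.imread("pics/side0.png")[:,:,::-1].copy();c=arm.calibration("side")
print("tester disc",onz(c,(247.5,297.5),.084),"pink if .076",onz(c,(238.7,367.5),.076),onz(c,(238.7,367.5),.084))
print("stand corners",[onz(c,(190+x/4,260+y/4),.07).round(3) for x,y in((235,68),(347,165),(236,268),(122,165))])
print("block corners top z.134",[onz(c,(190+x/4,260+y/4),.134).round(3) for x,y in((232,80),(255,108),(200,100))])
s=arm.observe()
for p in((.45,-.42,.30),(.55,-.1,.30),(.45,.22,.30)): print(p,togo(s,p).round(3))
E
```

```text
tester disc [0.511028   0.32013549 0.084     ] pink if .076 [0.43305112 0.45195318 0.076     ] [0.43094379 0.45381438 0.084     ]
stand corners [array([0.546, 0.271, 0.07 ]), array([0.457, 0.284, 0.07 ]), array([0.47 , 0.369, 0.07 ]), array([0.56 , 0.357, 0.07 ])]
block corners top z.134 [array([0.518, 0.306, 0.134]), array([0.497, 0.312, 0.134]), array([0.524, 0.325, 0.134])]
(0.45, -0.42, 0.3) [ 1.095 -0.347 -0.314]
(0.55, -0.1, 0.3) [ 1.689 -1.294 -0.313]
(0.45, 0.22, 0.3) [ 1.637 -2.411 -0.312]
```

```bash
python3 -m pendant '{"slide":[[0.12,-0.04,-0.04],[0.12,-0.04,-0.04],[0.12,-0.04,-0.04],[0.12,-0.04,-0.04],[0.12,-0.04,-0.04],[0.12,-0.04,-0.04],[0.12,-0.04,-0.04],[0.12,-0.04,-0.03],[0.12,-0.04,0]],"dr":[[0,0,0],[0,0,0],[0,0,0],[0,0,0],[0,0,0],[0,0,0],[0,0,0],[0,0,0],[0,0,0]],"claw":[1,1,1,1,1,1,1,1,1]}'
python3 -m pendant '{"slide":[[0.07,-0.12,0],[0.07,-0.12,0],[0.07,-0.12,0],[0.07,-0.12,0],[0.07,-0.12,0],[0.07,-0.12,0],[0.07,-0.12,0],[0.07,-0.12,0]],"dr":[[0,0,0],[0,0,0],[0,0,0],[0,0,0],[0,0,0],[0,0,0],[0,0,0],[0,0,0]],"claw":[1,1,1,1,1,1,1,1]}'
python3 -m pendant '{"slide":[[0,-0.12,0],[0,-0.12,0],[0,-0.12,0],[0,-0.12,0],[0,-0.12,0],[0,-0.12,0],[0,-0.12,0],[0,-0.12,0]],"dr":[[0,0,0],[0,0,0],[0,0,0],[0,0,0],[0,0,0],[0,0,0],[0,0,0],[0,0,0]],"claw":[1,1,1,1,1,1,1,1]}'
python3 - <<'E'
from h import *
from cell import arm
s=arm.observe();print(s["position"],s["ee_rot"],s["joints"].round(2),togo(s,(.51,.32,.25)))
c=arm.calibration("wrist");np.savez("w1.npz",**c)
print(c["xyz"],proj(c,(.51,.32,.134)))
cv2.imwrite("pics/w1.png",arm.get_image("wrist")[:,:,::-1])
E
```

```text
clock: 1.05
position: [0.4462, -0.4171, 0.3007]
ee_rot: [3.114, 0.402, 0.002]
force: [0.6, -1.2, 0.3]
width: 1.0
gripper_force: 0.0
clock: 1.85
position: [0.5341, -0.095, 0.2993]
ee_rot: [3.116, 0.402, -0.0]
force: [0.6, 0.1, 1.1]
width: 0.999
gripper_force: 0.0
clock: 2.65
position: [0.4602, 0.1832, 0.2992]
ee_rot: [3.116, 0.402, -0.0]
force: [1.9, 0.2, -0.4]
width: 0.999
gripper_force: 0.0
[0.46020283 0.18315757 0.29922512] [ 3.11553187e+00  4.01840292e-01 -2.58062280e-04] [-0.11  0.19 -0.44  1.7   0.08  1.27 -1.89] [ 0.27633074 -0.39913281  0.16393798]
[0.53685557 0.20330766 0.47752257] [151.60638948  94.08751298]
```

View pics/w1.png

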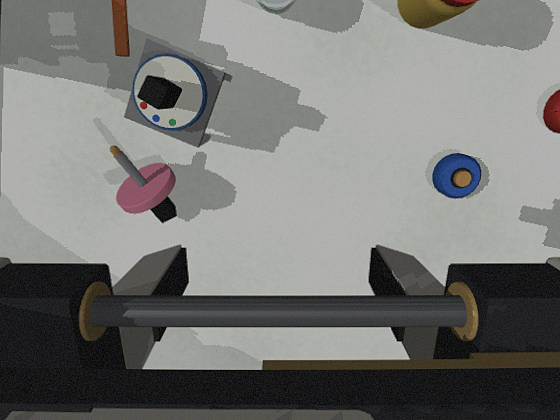

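The wrist view shows the tester's disc at about (171,92) with its black grip at (160,92). The pink look-alike lies on its side at (147,190), and the blue contact is at (462,178).

Run:
```python
from h import *
from cell import arm
c=dict(np.load("w1.npz"));I=cv2.imread("pics/w1.png")[:,:,::-1].copy()
h=cv2.cvtColor(I,cv2.COLOR_RGB2HSV).astype(int);sub=h[45:140,120:220]
mb=((sub[...,0]>95)&(sub[...,0]<130)&(sub[...,1]>110)&(sub[...,2]>40)).astype(np.uint8)
pts=cv2.findNonZero(mb).reshape(-1,2); hull=cv2.convexHull(pts)+[120,45]
e=cv2.fitEllipse(hull.astype(np.float32));print("rim",e,onz(c,e[0],.077))
mk=(sub[...,2]<45).astype(np.uint8)
n,l,s,ce=cv2.connectedComponentsWithStats(mk);print(s[1:],ce[1:])
i=1+np.argmax(s[1:,4]);cnt=cv2.findContours((l==i).astype(np.uint8),0,1)[0][0]+[120,45]
ap=cv2.approxPolyDP(cnt,2.2,True).reshape(-1,2);print(ap.tolist())
for p in ap: print(p,onz(c,p.astype(float),.134).round(4),onz(c,p.astype(float),.084).round(4))
print("blue",b:=blobs(I,(440,160,485,195),lambda h,s,v:(h<35)&(s>70)),onz(c,b[0][1],.027))
o=cv2.resize(I[45:140,120:220],None,fx=5,fy=5,interpolation=2);cv2.imwrite("pics/w1c.png",o[:,:,::-1])
```

```text
rim ((169.2558135986328, 91.57501220703125), (71.78396606445312, 77.93069458007812), 142.2711944580078) [0.51303264 0.32085171 0.077     ]
[[  77   25    1    1    1]
 [  79   28    1    1    1]
 [  18   31   44   33 1002]
 [  80   30    1    1    1]
 [  82   33    1    2    2]
 [  84   37    1    1    1]
 [  85   43    2    2    2]
 [  98   45    1    1    1]
 [  86   48    1    1    1]
 [  97   48    1    2    2]
 [  85   50    1    1    1]
 [  85   53    2    3    4]
 [  96   52    1    1    1]
 [  85   57    1    1    1]
 [  84   60    1    2    2]
 [  83   63    1    2    2]
 [  92   62    1    1    1]
 [  91   65    1    1    1]
 [  82   66    1    1    1]
 [  81   68    1    1    1]
 [  90   69    1    1    1]
 [  76   70    4    6    6]
 [  71   77    3    3    3]
 [  85   82    1    1    1]
 [  83   89    1    1    1]] [[77.         25.        ]
 [79.         28.        ]
 [39.31137725 47.37824351]
 [80.         30.        ]
 [82.         33.5       ]
 [84.         37.        ]
 [85.5        43.5       ]
 [98.         45.        ]
 [86.         48.        ]
 [97.         48.
[... 301 characters left out ...]
    ]
 [77.66666667 72.5       ]
 [72.         78.        ]
 [85.         82.        ]
 [83.         89.        ]]
[[147, 76], [138, 96], [157, 108], [172, 107], [181, 89], [165, 79]]
[147  76] [0.525  0.3267 0.134 ] [0.5233 0.3446 0.084 ]
[138  96] [0.5051 0.3323 0.134 ] [0.5004 0.3511 0.084 ]
[157 108] [0.4986 0.313  0.134 ] [0.4931 0.329  0.084 ]
[172 107] [0.5031 0.2992 0.134 ] [0.4982 0.3132 0.084 ]
[181  89] [0.5215 0.2938 0.134 ] [0.5192 0.3069 0.084 ]
[165  79] [0.5265 0.3099 0.134 ] [0.525  0.3254 0.084 ]
blue [(262, (np.float64(461.7), np.float64(177.9))), (3, (np.float64(461.0), np.float64(168.0))), (3, (np.float64(451.0), np.float64(179.0)))] [ 0.50062846 -0.05966165  0.027     ]
```

View pics/w1c.png

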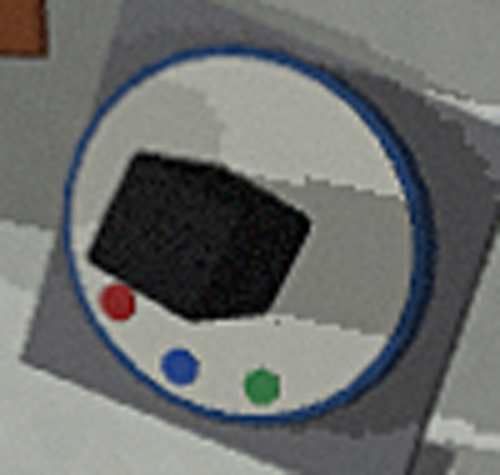

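```bash
python3 -m pendant '{"slide":[[0.06,-0.08,0],[0.06,-0.08,0],[0,0,0],[0,0,0],[0,0,0],[0,0,0],[0,0,0],[0,0,0]],"dr":[[0,0,0],[0,0,0],[0,0,0.92],[0,0,0.92],[0,0,0.92],[0,0,0.92],[0,0,0.92],[0,0,0]],"claw":[1,1,1,1,1,1,1,1]}'
python3 - <<'E'
from h import *
from cell import arm
s=arm.observe();print(s["position"],R.from_rotvec(s["ee_rot"]).as_matrix().round(3),s["joints"].round(2),togo(s,(.512,.32,.2)),togo(s,(.512,.32,.095)))
c=arm.calibration("wrist");np.savez("w2.npz",**c)
I=arm.get_image("wrist");cv2.imwrite("pics/w2.png",I[:,:,::-1])
p=proj(c,(.512,.32,.134)).astype(int);print(p);x,y=p
h=cv2.cvtColor(I,cv2.COLOR_RGB2HSV)[max(y-50,0):y+50,max(x-50,0):x+50]
mk=(h[...,2]<45).astype(np.uint8)
n,l,st,ce=cv2.connectedComponentsWithStats(mk);i=1+np.argmax(st[1:,4])
cnt=cv2.findContours((l==i).astype(np.uint8),0,1)[0][0]+[max(x-50,0),max(y-50,0)]
for q in cv2.approxPolyDP(cnt,2.2,True).reshape(-1,2): print(q,onz(c,q.astype(float),.134).round(4),onz(c,q.astype(float),.084).round(4))
E
```

```text
clock: 3.5
position: [0.4835, 0.2373, 0.299]
ee_rot: [3.106, -0.465, -0.001]
force: [-0.6, -0.2, 0.2]
width: 1.002
gripper_force: 0.0
[0.4834617  0.23726353 0.29904744] [[ 0.956 -0.293 -0.   ]
 [-0.293 -0.956 -0.   ]
 [-0.     0.001 -1.   ]] [-0.27  0.26 -0.37  1.61  0.1   1.29 -2.52] [ 0.01032124 -0.29174925  0.32998281] [ 0.01042956 -0.29195584  0.67998273]
[191 176]
[210 158] [0.5242 0.295  0.134 ] [0.5191 0.3069 0.084 ]
[192 158] [0.5295 0.3122 0.134 ] [0.5252 0.3265 0.084 ]
[180 166] [0.5255 0.3266 0.134 ] [0.5206 0.3431 0.084 ]
[183 187] [0.5044 0.3318 0.134 ] [0.4964 0.349  0.084 ]
[205 184] [0.5007 0.3091 0.134 ] [0.4922 0.3231 0.084 ]
[211 176] [0.5067 0.3004 0.134 ] [0.4991 0.3131 0.084 ]
```

```bash
python3 -m pendant '{"slide":[[0,-0.07,0.08],[0,-0.08,0.08],[0.01,-0.08,0.08],[0,-0.06,0.09],[0,0,0],[0,0,0]],"dr":[[0,0,0],[0,0,0],[0,0,0],[0,0,0],[0,0,0],[0,0,0]],"claw":[1,1,1,1,1,1]}'
python3 - <<'E'
from h import *
from cell import arm
s=arm.observe();print(s["position"],s["joints"].round(3),togo(s,(.512,.32,.095)))
E
```

```text
clock: 4.15
position: [0.5114, 0.3196, 0.1999]
ee_rot: [3.107, -0.458, -0.002]
force: [0.0, -0.1, 0.9]
width: 0.999
gripper_force: 0.0
[0.51140867 0.31957416 0.19993793] [-0.392  0.436 -0.365  1.612  0.167  1.127 -2.661] [ 0.00186268 -0.00238449  0.34978845]
```

```bash
python3 -m pendant '{"slide":[[0,0,0.06],[0,0,0.06],[0,0,0.06],[0,0,0.06],[0,0,0.06],[0,0,0.05],[0,0,0],[0,0,0]],"dr":[[0,0,0],[0,0,0],[0,0,0],[0,0,0],[0,0,0],[0,0,0],[0,0,0],[0,0,0]],"claw":[1,1,1,1,1,1,1,1]}'
python3 - <<'E'
from h import *
from cell import arm
s=arm.observe();print(s["position"],s["joints"].round(3),togo(s,(.512,.32,.095)))
E
python3 -m pendant '{"slide":[[0,0,0],[0,0,0],[0,0,0],[0,0,0],[0,0,0],[0,0,0],[0,0,0],[0,0,0]],"dr":[[0,0,0],[0,0,0],[0,0,0],[0,0,0],[0,0,0],[0,0,0],[0,0,0],[0,0,0]],"claw":[0,0,0,0,0,0,0,0]}' 30
```

```text
clock: 4.95
position: [0.5125, 0.3196, 0.0968]
ee_rot: [-3.107, 0.462, -0.002]
force: [0.7, -0.2, -0.1]
width: 1.002
gripper_force: 0.0
[0.51254579 0.3195874  0.09683102] [-0.428  0.531 -0.315  1.732  0.201  0.908 -2.692] [-0.00214843 -0.0007804   0.00610148]
clock: 5.75
position: [0.5117, 0.3199, 0.0953]
ee_rot: [3.107, -0.462, -0.0]
force: [-0.1, 0.6, 0.1]
width: 0.355
gripper_force: 0.0
```

Run:
```python
from h import *
from cell import arm
s=arm.observe();print(s["position"],s["joints"].round(3),s["width"]*92,s["gripper_force"])
o=np.hstack([cv2.resize(arm.get_image("side")[220:340,180:320],None,fx=2.85,fy=4)[:,:,::-1],cv2.resize(arm.get_image("scene")[60:180,240:360],(400,480))[:,:,::-1]])
cv2.imwrite("pics/g.png",o);print(o.shape)
```

```text
[0.51169152 0.31988426 0.09526021] [-0.429  0.533 -0.315  1.733  0.201  0.907 -2.693] 32.65681602205742 0.0
(480, 799, 3)
```

View pics/g.png

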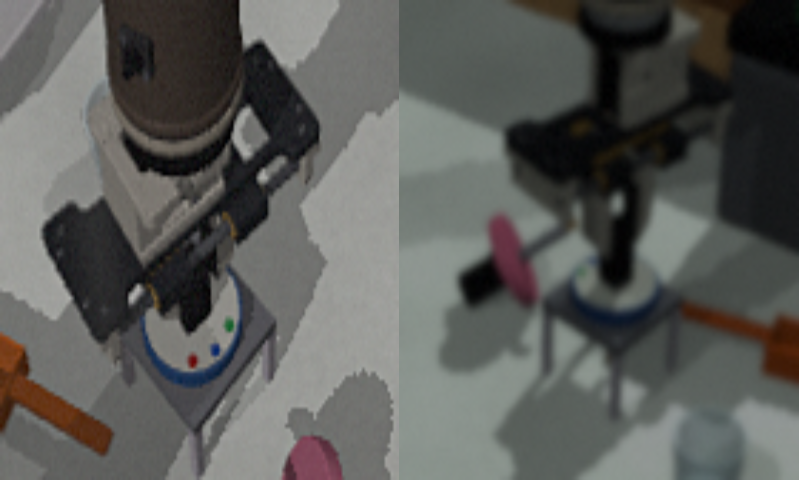

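The fingers straddle the tester's grip, disc at about (190,335) in the crop. The pink look-alike lies free behind, clear of the gripper. The fingers are still closing.

```bash
python3 -m pendant '{"slide":[[0,0,0],[0,0,0],[0,0,0],[0,0,0],[0,0,0],[0,0,0],[0,0,0]],"dr":[[0,0,0],[0,0,0],[0,0,0],[0,0,0],[0,0,0],[0,0,0],[0,0,0]],"claw":[0,0,0,0,0,0,0]}' 30
python3 -m pendant '{"slide":[[0,0,-0.04],[0,0,-0.05],[0,0,-0.05],[0,0,-0.05],[0,0,-0.05],[0,0,-0.05],[0,0,-0.05],[0,0,-0.05],[0,0,-0.05],[0,0,0]],"dr":[[0,0,0],[0,0,0],[0,0,0],[0,0,0],[0,0,0],[0,0,0],[0,0,0],[0,0,0],[0,0,0],[0,0,0]],"claw":[0,0,0,0,0,0,0,0,0,0]}'
python3 - <<'E'
from h import *
from cell import arm
s=arm.observe();print(s["position"],s["joints"].round(3),s["width"]*92,s["gripper_force"],s["force"])
for n in ("side","scene"):
  I=arm.get_image(n);c=arm.calibration(n);p=s["position"];np.savez(n+"c.npz",**c)
  q=proj(c,[p[0],p[1],p[2]-.05]);x,y=[int(v) for v in q]
  print(n,q,"expected tip",proj(c,[p[0],p[1],p[2]-.087]))
  a=cv2.resize(I[max(0,y-60):y+60,x-50:x+50],(400,480));o=a if n=="side" else np.hstack([o,a])
cv2.imwrite("pics/l.png",o[:,:,::-1])
E
```

```text
clock: 6.55
position: [0.5117, 0.3199, 0.0953]
ee_rot: [3.107, -0.462, -0.0]
force: [0.2, 1.3, -1.5]
width: 0.258
gripper_force: 30.0
clock: 7.55
position: [0.5125, 0.3206, 0.23]
ee_rot: [-3.105, 0.462, -0.004]
force: [0.0, -0.3, -1.5]
width: 0.26
gripper_force: 30.0
[0.5125064  0.32058057 0.2300364 ] [-0.412  0.408 -0.336  1.573  0.142  1.181 -2.642] 23.874934972620473 29.99820649623871 [ 1.47089212e-03 -3.24388572e-01 -1.53025407e+00]
side [244.59209335 275.09815659] expected tip [245.50630744 284.09362005]
scene [306.18295435 100.69709886] expected tip [305.57627269 112.19560689]
```

View pics/l.png

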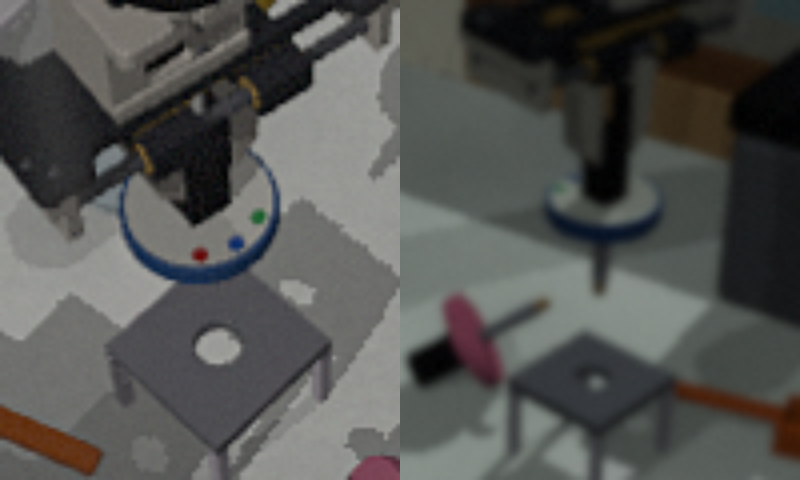

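Tester lifted level: the disc is horizontal, the grip is flush in the pads, and the tip at scene (306,113) is where expected.

```bash
python3 -m pendant '{"slide":[[0.01,0.04,0],[0.02,0.08,0],[0.03,0.1,0],[0.03,0.1,0],[0.03,0.1,0],[0.03,0.1,0],[0.03,0.1,0],[0.03,0.1,0],[0.03,0.1,0],[0.03,0.1,0]],"dr":[[0,0,0],[0,0,0],[0,0,0],[0,0,0],[0,0,0],[0,0,0],[0,0,0],[0,0,0],[0,0,0],[0,0,0]],"claw":[0,0,0,0,0,0,0,0,0,0]}'
python3 -m pendant '{"slide":[[0.03,0.1,0],[0.04,0.1,0],[0.06,0.1,0],[0.08,0.08,0],[0.08,0.06,0],[0.06,0.03,0],[0.03,0.02,0],[0,0,0],[0,0,0]],"dr":[[0,0,0],[0,0,0],[0,0,0],[0,0,0],[0,0,0],[0,0,0],[0,0,0],[0,0,0],[0,0,0]],"claw":[0,0,0,0,0,0,0,0,0]}'
python3 - <<'E'
from h import *
from cell import arm
s=arm.observe();print(s["position"],s["joints"].round(2),s["force"],s["width"]*92)
print(togo(s,(.6226,-.1751,.15)),R.from_rotvec(s["ee_rot"]).as_matrix().round(3))
c=arm.calibration("wrist");I=arm.get_image("wrist")
for k,p in dict(red=(.6226,-.1751),blue=(.5005,-.061),green=(.5024,-.3033)).items():
    q=proj(c,(*p,.027));x,y=[int(v) for v in q]
    try:
        b=blobs(I,(max(x-25,0),max(y-25,0),x+25,y+25),lambda h,s,v:(h>=6)&(h<35)&(s>70)&(v>60));print(k,q,b,onz(c,b[0][1],.027))
    except Exception as e: print(k,q,e)
cv2.imwrite("pics/w3.png",I[:,:,::-1])
E
```

```text
clock: 8.65
position: [0.5077, 0.0299, 0.2265]
ee_rot: [3.106, -0.463, -0.002]
force: [1.1, -0.0, -2.1]
width: 0.261
gripper_force: 30.0
clock: 9.55
position: [0.5743, -0.1407, 0.2269]
ee_rot: [-3.107, 0.461, 0.002]
force: [-0.1, -1.1, -2.0]
width: 0.257
gripper_force: 30.0
[ 0.57429731 -0.14074079  0.22685981] [ 0.26  0.37 -0.15  1.62  0.06  1.16 -1.77] [-0.10363685 -1.09340428 -2.01884607] 23.599994345847545
[0.18770053 0.06288987 0.25591537] [[ 0.957 -0.29  -0.001]
 [-0.29  -0.957  0.001]
 [-0.001 -0.    -1.   ]]
red [295.42548171 120.22882425] [(360, (np.float64(295.4), np.float64(120.6)))] [ 0.62223843 -0.17496754  0.027     ]
blue [231.62012884 249.80888936] list index out of range
green [433.7006778  191.09505869] [(325, (np.float64(431.8), np.float64(191.0)))] [ 0.50313949 -0.30124292  0.027     ]
```

```bash
python3 -m pendant '{"slide":[[0.05,0.02,0.02],[0.06,0.02,0.05],[0.05,0.01,0.06],[0.03,0.01,0.06],[0,0,0.06],[0,0,0.05],[0,0,0.03],[0,0,0],[0,0,0]],"dr":[[0,0,0],[0,0,0],[0,0,0],[0,0,0],[0,0,0],[0,0,0],[0,0,0],[0,0,0],[0,0,0]],"claw":[0,0,0,0,0,0,0,0,0]}'
python3 - <<'E'
from h import *
from cell import arm
s=arm.observe();print(s["position"],s["force"],togo(s,(.6224,-.175,.112)))
E
```

```text
clock: 10.5
position: [0.6248, -0.1753, 0.1287]
ee_rot: [3.107, -0.462, 0.001]
force: [0.0, -0.4, -1.4]
width: 0.261
gripper_force: 30.0
[ 0.62475611 -0.17525074  0.12866852] [ 0.02963436 -0.40690165 -1.42297833] [-0.00777927  0.00148705  0.05555859]
```

```bash
python3 -m pendant '{"slide":[[-0.01,0,0.01],[0,0,0.02],[0,0,0.01],[0,0,0.01],[0,0,0.005],[0,0,0]],"dr":[[0,0,0],[0,0,0],[0,0,0],[0,0,0],[0,0,0],[0,0,0]],"claw":[0,0,0,0,0,0]}'
python3 -m pendant '{"slide":[[0,0,0.003],[0,0,0],[0,0,0]],"dr":[[0,0,0],[0,0,0],[0,0,0]],"claw":[0,0,0]}'
```

```text
clock: 11.1
position: [0.6217, -0.1745, 0.1118]
ee_rot: [3.107, -0.462, 0.0]
force: [-1.0, 0.9, -0.4]
width: 0.263
gripper_force: 30.0
clock: 11.4
position: [0.6217, -0.1745, 0.1111]
ee_rot: [3.107, -0.462, 0.0]
force: [-0.9, -0.4, 0.6]
width: 0.257
gripper_force: 30.0
```

```bash
python3 -m pendant '{"slide":[[0,0,0.002],[0,0,0],[0,0,0],[0,0,0]],"dr":[[0,0,0],[0,0,0],[0,0,0],[0,0,0]],"claw":[0,0,0,0]}'
python3 -m pendant '{"slide":[[0,0,-0.02],[0,0,-0.05],[0,0,-0.06],[0,0,-0.06],[0,0,0],[0,0,0]],"dr":[[0,0,0],[0,0,0],[0,0,0],[0,0,0],[0,0,0],[0,0,0]],"claw":[0,0,0,0,0,0]}'
python3 - <<'E'
from h import *
from cell import arm
s=arm.observe();print(s["position"],s["force"],togo(s,(.5005,-.06,.128)))
E
```

```text
clock: 11.8
position: [0.6217, -0.1745, 0.1104]
ee_rot: [3.107, -0.462, 0.0]
force: [-0.0, 0.7, 1.0]
width: 0.255
gripper_force: 30.0
clock: 12.4
position: [0.6218, -0.1745, 0.1678]
ee_rot: [3.107, -0.462, 0.002]
force: [-0.0, 0.4, -1.9]
width: 0.259
gripper_force: 30.0
[ 0.62179042 -0.17451339  0.16779957] [-0.0380921   0.42415647 -1.94271474] [-0.49803133 -0.24750015  0.13218046]
```

```bash
python3 -m pendant '{"slide":[[-0.04,-0.02,0],[-0.08,-0.04,0],[-0.1,-0.05,0],[-0.1,-0.05,0],[-0.1,-0.05,0],[-0.05,-0.03,0.03],[-0.03,-0.01,0.05],[0,0,0.05],[0,0,0],[0,0,0]],"dr":[[0,0,0],[0,0,0],[0,0,0],[0,0,0],[0,0,0],[0,0,0],[0,0,0],[0,0,0],[0,0,0],[0,0,0]],"claw":[0,0,0,0,0,0,0,0,0,0]}'
python3 - <<'E'
from h import *
from cell import arm
s=arm.observe();print(s["position"],s["force"],togo(s,(.5005,-.06,.1125)))
E
```

```text
clock: 13.4
position: [0.4996, -0.0591, 0.128]
ee_rot: [3.107, -0.462, -0.002]
force: [-0.2, -0.1, -1.6]
width: 0.257
gripper_force: 30.0
[ 0.49957318 -0.05911694  0.127965  ] [-0.2255493  -0.10659996 -1.57792645] [0.00388121 0.0019001  0.05154548]
```

```bash
python3 -m pendant '{"slide":[[0,0,0.01],[0,0,0.02],[0,0,0.01],[0,0,0.01],[0,0,0.005],[0,0,0]],"dr":[[0,0,0],[0,0,0],[0,0,0],[0,0,0],[0,0,0],[0,0,0]],"claw":[0,0,0,0,0,0]}'
python3 -m pendant '{"slide":[[0,0,0.003],[0,0,0],[0,0,0]],"dr":[[0,0,0],[0,0,0],[0,0,0]],"claw":[0,0,0]}'
python3 -m pendant '{"slide":[[0,0,0.002],[0,0,0],[0,0,0]],"dr":[[0,0,0],[0,0,0],[0,0,0]],"claw":[0,0,0]}'
```

```text
clock: 14.0
position: [0.5, -0.0591, 0.1118]
ee_rot: [3.107, -0.462, -0.0]
force: [-1.4, 0.1, 0.5]
width: 0.26
gripper_force: 30.0
clock: 14.3
position: [0.5, -0.0591, 0.1111]
ee_rot: [3.107, -0.462, 0.0]
force: [0.7, -0.3, 0.8]
width: 0.261
gripper_force: 30.0
clock: 14.6
position: [0.5, -0.0591, 0.1104]
ee_rot: [3.107, -0.462, 0.0]
force: [-0.4, -0.8, 1.6]
width: 0.258
gripper_force: 30.0
```

```bash
python3 -m pendant '{"slide":[[0,0,-0.02],[0,0,-0.05],[0,0,-0.06],[0,0,-0.06],[0,0,0]],"dr":[[0,0,0],[0,0,0],[0,0,0],[0,0,0],[0,0,0]],"claw":[0,0,0,0,0]}'
python3 -m pendant '{"slide":[[0.02,0.06,0],[0.03,0.1,0],[0.03,0.1,0],[0.04,0.12,0],[0.04,0.12,0],[0.03,0.1,0],[0.03,0.1,0.03],[0.02,0.07,0.05],[0,0,0.05],[0,0,0]],"dr":[[0,0,0],[0,0,0],[0,0,0],[0,0,0],[0,0,0],[0,0,0],[0,0,0],[0,0,0],[0,0,0],[0,0,0]],"claw":[0,0,0,0,0,0,0,0,0,0]}'
python3 - <<'E'
from h import *
from cell import arm
s=arm.observe();print(s["position"],s["force"],togo(s,(.503,-.302,.1125)))
E
```

```text
clock: 15.1
position: [0.5014, -0.0589, 0.1695]
ee_rot: [-3.107, 0.462, -0.006]
force: [0.4, 0.0, -2.2]
width: 0.257
gripper_force: 30.0
clock: 16.1
position: [0.4995, -0.3008, 0.1253]
ee_rot: [-3.106, 0.464, 0.008]
force: [-0.3, 1.4, -2.4]
width: 0.26
gripper_force: 30.0
[ 0.49946256 -0.30077504  0.12527051] [-0.31126139  1.44676213 -2.36436204] [0.01268844 0.00049249 0.04250339]
```

```bash
python3 -m pendant '{"slide":[[0.01,0,0],[0,0,0],[0,0,0.01],[0,0,0.02],[0,0,0.01],[0,0,0.01],[0,0,0]],"dr":[[0,0,0],[0,0,0],[0,0,0],[0,0,0],[0,0,0],[0,0,0],[0,0,0]],"claw":[0,0,0,0,0,0,0]}'
python3 -m pendant '{"slide":[[0,0,0.003],[0,0,0],[0,0,0]],"dr":[[0,0,0],[0,0,0],[0,0,0]],"claw":[0,0,0]}'
```

```text
clock: 16.8
position: [0.5043, -0.3018, 0.113]
ee_rot: [-3.107, 0.462, 0.001]
force: [-0.6, 0.2, -0.4]
width: 0.259
gripper_force: 30.0
clock: 17.1
position: [0.5045, -0.3019, 0.1126]
ee_rot: [3.107, -0.462, 0.0]
force: [-0.8, 0.3, -0.4]
width: 0.263
gripper_force: 30.0
```

```bash
python3 -m pendant '{"slide":[[0,0,0.005],[0,0,0],[0,0,0]],"dr":[[0,0,0],[0,0,0],[0,0,0]],"claw":[0,0,0]}'
python3 -m pendant '{"slide":[[0,0,0.002],[0,0,0],[0,0,0],[0,0,0]],"dr":[[0,0,0],[0,0,0],[0,0,0],[0,0,0]],"claw":[0,0,0,0]}'
```

```text
clock: 17.4
position: [0.5045, -0.3019, 0.111]
ee_rot: [3.107, -0.462, 0.0]
force: [-0.6, 0.7, 0.7]
width: 0.258
gripper_force: 30.0
clock: 17.8
position: [0.5045, -0.3019, 0.1104]
ee_rot: [3.107, -0.462, 0.0]
force: [-0.6, 1.0, 0.5]
width: 0.259
gripper_force: 30.0
```

```bash
python3 -m pendant '{"slide":[[0,0,-0.02],[0,0,-0.05],[0,0,-0.06],[0,0,-0.06],[0,0,-0.06],[0,0,-0.06],[0,0,-0.06],[0,0,-0.05],[0,0,-0.03],[0,0,-0.01]],"dr":[[0,0,0],[0,0,0],[0,0,0],[0,0,0],[0,0,0],[0,0,0],[0,0,0],[0,0,0],[0,0,0],[0,0,0]],"claw":[0,0,0,0,0,0,0,0,0,0]}'
for i in 1 2 3 4; do python3 -m pendant '{"slide":[[0,0,0],[0,0,0],[0,0,0],[0,0,0],[0,0,0],[0,0,0],[0,0,0],[0,0,0],[0,0,0],[0,0,0]],"dr":[[0,0,0],[0,0,0],[0,0,0],[0,0,0],[0,0,0],[0,0,0],[0,0,0],[0,0,0],[0,0,0],[0,0,0]],"claw":[0,0,0,0,0,0,0,0,0,0]}'; done
python3 - <<'E'
from h import *
from cell import arm
p=arm.observe()["position"]
for n in ("scene","side"):
  I=arm.get_image(n);c=arm.calibration(n)
  x,y=[int(v) for v in proj(c,[p[0],p[1],p[2]-.05])];print(n,x,y)
  a=cv2.resize(I[max(0,y-60):y+60,max(0,x-50):x+50],(400,480));o=a if n=="scene" else np.hstack([o,a])
cv2.imwrite("pics/end.png",o[:,:,::-1])
E
```

```text
clock: 18.8
position: [0.5048, -0.3022, 0.2493]
ee_rot: [3.107, -0.462, 0.002]
force: [0.1, -0.4, -1.1]
width: 0.258
gripper_force: 30.0
clock: 19.8
position: [0.5045, -0.3019, 0.2484]
ee_rot: [3.107, -0.462, 0.0]
force: [-0.6, 0.2, -1.3]
width: 0.26
gripper_force: 30.0
clock: 20.8
position: [0.5045, -0.3019, 0.2483]
ee_rot: [3.107, -0.462, 0.0]
force: [-0.5, -0.5, -2.5]
width: 0.261
gripper_force: 30.0
clock: 21.8
position: [0.5045, -0.3019, 0.2483]
ee_rot: [3.107, -0.462, -0.0]
force: [-0.0, 0.4, -2.0]
width: 0.259
gripper_force: 30.0
clock: 22.8
position: [0.5045, -0.3019, 0.2483]
ee_rot: [3.107, -0.462, 0.0]
force: [0.1, 0.3, -2.2]
width: 0.258
gripper_force: 30.0
scene 124 235
side 383 114
```

View pics/end.png

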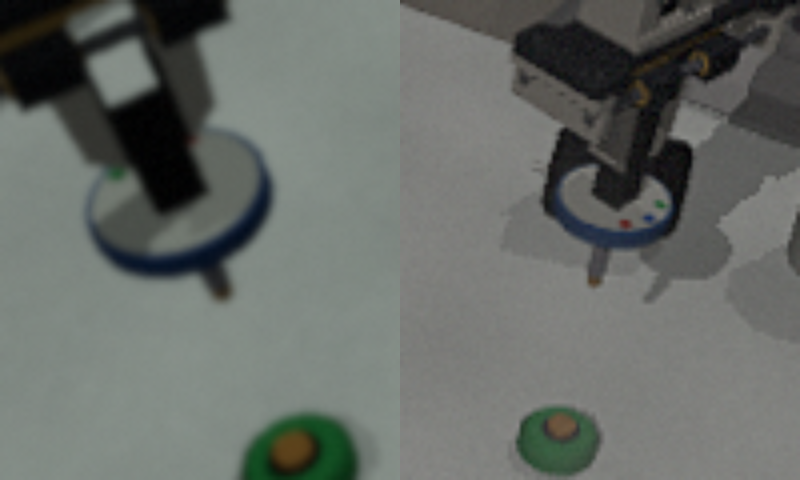

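The tester hangs squarely in the fingers above the green sensor (tip at crop (222,292)). The tilt in the picture is camera perspective and matches the gripper's.

```bash
python3 -c "
from cell import arm
print(arm.sign_off())"
```

```text
the job is handed in; nothing more can be done
None
```

The tester touched the red, blue and green contacts in that order (about 2–3 N each by the wrist force reading); it was then held still and level for 4 s with its tip about 16 cm above the shelf, and the job was handed in at about 23 s with no verdict returned.

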